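Snug a housing in a cam-clamp fixture

ROBOT

A 7-joint arm with a two-finger parallel gripper is mounted at the origin on the work surface. World frame = base frame: x ahead of the robot, y to its left, z up, the work surface at z = 0. Lengths are in m, angles in rad, forces in N, time in s.
With the tool pointing down it reaches from about 0.4 to 0.85 m from the base axis. Payload 4.5 kg.
Tool frame: the origin (TCP) lies midway between the tips of the shut fingers; the grasp point (between the pads) lies 19 mm behind it; z points along the fingers, y is the line along which they close (so a half turn about z gives the same grasp; the last joint's range is limited). The gripper opens to 85 mm and grips with 20 to 120 N. Pads are 22 mm wide; open, the fingers measure 114 mm over their backs; the gripper's body (76 mm by 85 mm) begins 54 mm behind the grasp point. The pads swing forward as they close: fully open they stand 13 mm farther back than shut.
Start: joints at [-1.172, 0.689, -0.195, 1.565, 0.157, 0.902, -0.215], TCP at [0.223, 0.584, 0.231] pointing down, gripper open.
Joint ranges: [-3.01, 3.01], [-0.46, 2.08], [-1.47, 1.51], [0.13, 2.56], [-1, 4.14], [0.04, 2.09], [-2.66, 2.66]. Speed limits (rad/s): [2.57, 2.57, 3.14, 3.14, 3.14, 3.14, 3.14].

INTERFACE

Orientations are given as a unit quaternion [w, x, y, z].
In Python, from station import r gives the robot as it stands.
- The arm moves only by the tool play_rows, never from a script. Its argument "moves" is a list of rows, each a list of 7 numbers: the turn, a rotation vector about the world's x, y, z in degrees, then the shift along the world's x, y, z in mm, then the finger opening in mm, from 0 to 85.4. In form: [[wx, wy, wz, dx, dy, dz, jaw], ...]. A call has exactly 5 rows; each row shifts and turns the commanded pose from where the row before left it; what a row does not reach is not made up. A row lasts 1/10 s, in which the tool goes at most 50 mm and 8.59 degrees, less where a joint would pass 70% of its speed; a pose out of reach is approached as far as the arm can. A call with a gripper value outside its range is refused whole. The fingers move at their own pace and stop on an object; "newtons" is the grip in N (left out, the last holds). Time passes only in rows, so rows that do not move let the fingers close, or fill a call up. It gives the time, the measured TCP pose, the force, the opening and the grip force at its end, in the units of the state.
- r.state(): the state, without advancing time (a new reading comes with each control period).
- r.grab_frame(name): name is "side" or "top" or "wrist"; returns a dict with "image" (400x640x3 uint8, red, green, blue), "camera_matrix" (3x3 intrinsics, pixels), "view" (4x4, takes a point from world to camera coordinates). Camera axes: x right, y up, looking along -z (the intrinsics and any distortion apply to the point x, -y, -z); pixel columns grow to the right and rows downward; lengths in m; the calibration is good to about 2 mm. The wrist camera is an equidistant fisheye: a pixel r from the principal point sees the ray r / f radians off the axis. A picture is of the moment at which its call begins. There is no depth.
- r.hand_in(): hands the job in; it is judged then, once.
The state is a dict: "time_s": time; "joints": joint angles; "qd": joint speeds; "tau": joint torques, N m; "position": TCP position; "tool_rot": TCP orientation; "contact_force": force on the tool from outside, world axes, zero at the start; "wrist_torque": the same for the moment, N m; "width": finger opening in m; "grasp_force": force on a finger pad.
Only numpy, scipy, OpenCV 4.12 (cv2) and the standard library are available. Lean on these libraries where they do the work, as an engineer would, in place of code of your own. Each camera call takes 0.05 s, during which the arm holds its last target. There are 200 camera calls.

TASK

Take the blue housing off the black mat and lay it flat and centred on the fixture's bed, lengthwise between the orange pad and the end stop, and let go of it. Then swing the cam lever by its black knob, feeling for the moment the gap is used up, and stop as soon as the housing is held firmly square against the stop: its walls are thin, so do not lever on past a firm hold. Leave the lever set there, let go, and leave the other things lying about alone.

Things in the scene. Friction and masses are not known exactly. Their poses are not given: they have to be found in the camera images.
- housing: Loose blue thin-walled aluminium block, 50 (x) x 80 (y) x 40 (z) mm, about 0.3 kg, a bore and four small holes drawn on its top. Origin at the centre of its underside, z up; end for end makes no difference. Starts flat on the black mat (4 mm thick, 160 x 150 mm).
- fixture: Aluminium base plate 200 (x) x 290 (y) x 15 mm, fixed to the bench, carrying bed, cam clamp and end stop. Origin on its underside; clamping runs along its +y. The clamp lies at y < 0: 58 mm wide, its metal jaw 73 mm high. The housing's 80 mm length goes along y, its middle at x = 0.
- bed (a point): Centre of the flat top of the bed, a steel block 60 (x) x 75 (y) mm; 35 mm above the fixture's underside, at its x = 0, y = 47.5 mm. Past its +y end is the stop, a dark steel block 56 mm wide, its top 35 mm above the bed. The stop's face, square to y, stands 42 to 51 mm from this point: different each time, to be found by touch or sight.
- pad: Orange pad 34 wide, 28 mm high; origin at the centre of its front face, 20 mm above the bed, at the fixture's x = 0, y = 0 with the lever at 0; fixture's axes. Advances 9 mm per rad of lever, on a 12 N/mm spring. A firm hold is 20 to 45 N on the housing: aim for 32 N, about 0.3 rad past where pad, housing and stop all touch. Above 65 N the housing is spoiled.
- cam_lever (a joint): Lever angle, rad, 0 (open) to 2.5, about a vertical axis. At 0 it points along the fixture's -y; growing, it swings clockwise from above, toward -x. Stays where left. Pushed slowly at the knob it takes some 6 N while free (about 4 N once the push stands still; shoving the loose housing adds 0.2 N). Pad force adds 0.1 N per newton to either: a firm hold reads 2 to 4.5 N above free, spoiled at 6.5 above.
- cam_knob (a point): Point on the axis of the lever's upright black knob (24 mm diameter, 42 mm high, red band near its top), 20 mm below the knob's top and 22 mm above its underside, 115 mm above the fixture's underside. It moves on a circle of 90 mm about cam_pivot; the lever bar (12 mm thick) runs under the knob.
- cam_pivot (a point): Point on the lever's vertical axis, at the knob's mid height, above the fixture's x = 0, y = -105 mm; axes those of the fixture.
- parallel: Bystander: small steel block 22 x 40 x 16 mm lying on the fixture's plate, on the +x side of the clamp.
- bush: Bystander: brass ring 40 mm across, 30 mm high, standing beyond the mat.
- caliper: Bystander: steel caliper 220 mm long lying on the bench.
- screwdriver: Bystander: screwdriver lying on the bench.
- spanner: Bystander: spanner lying on the bench.
- jar: Bystander: amber jar 66 mm across, 85 mm high.
- clamp_bolt: Bystander: steel bolt with a round head, 71 mm long, lying on the bench near the mat.
There are look-alikes about, which are no part of the job. There is more than one size of the housing; the one meant has the size given above.

How it is judged:
On the way:
1. the housing lies flat and centred on the bed, let go, the clamp still off it (z of housing in the frame of fixture between 0.031 and 0.04 m and x of housing in the frame of fixture between -0.01 and 0.01 m and y of housing in the frame of fixture between 0.03 and 0.07 m and angle between housing's own z axis and vertical below 0.06 rad and angle between the y axis of housing and the y axis of fixture, either way round below 0.15 rad and contact force between housing and the fingers below 0.1 N and contact force between pad and housing below 10 N and value of joint cam_lever below 0.5 rad), for 0.2 s.
At the end, for the whole second after the job is handed in: Housing flat on the bed (tilt under 0.06 rad, underside 31 to 40 mm over the fixture's), centred within 10 mm, its middle at 30 to 70 mm of the fixture's y, square within 0.06 rad, at rest; the pad presses on it with 20 to 45 N; the lever stands still by itself (z of housing in the frame of fixture between 0.031 and 0.04 m and x of housing in the frame of fixture between -0.01 and 0.01 m and y of housing in the frame of fixture between 0.03 and 0.07 m and angle between housing's own z axis and vertical below 0.06 rad and angle between the y axis of housing and the y axis of fixture, either way round below 0.06 rad and contact force between pad and housing between 20 and 45 N and velocity of joint cam_lever between -0.05 and 0.05 rad/s and linear speed of housing below 0.01 m/s); the robot touches nothing.
It fails at once if the housing is over-clamped: pad force above 65 N (contact force between pad and housing above 65 N).
It fails at once if one of the other loose things is pushed more than 25 mm (distance of any of parallel, bush, caliper, screwdriver, spanner, jar, clamp_bolt from where it was at the start of the episode above 0.025 m).
It also fails if it takes over 72 s, if anything falls off the work surface, if the arm or the gripper's body presses on something with over 40 N, if the wrist force passes 120 N, or if a joint passes its speed limit or range.

## Working session

There is one attempt and no reset: what is moved stays moved. The work goes in short steps, Python scripts to look and compute and a tool call to move; the robot and the scene stay as the last step left them, time stands still between calls to the robot, and variables do not carry over. Pictures are saved under pics/ and viewed, at most 10 in all, crops included, and the job is handed in when it is done.

Besides the shell and the picture viewer there is one more tool, called in YAML: its name, and indented under it one key for each argument. play_rows: Moves the arm, as the interface text tells. Its arguments: {"type":"object","properties":{"moves":{"type":"array","items":{"type":"array","items":{"type":"number"}}},"newtons":{"type":"number"}},"required":["moves"]}

```bash
ls; mkdir -p pics
python3 - <<'E'
from station import r
import cv2,pickle
d={}
for n in("side","top"):
    f=r.grab_frame(n);d[n]=f
    cv2.imwrite(f"pics/{n}0.png",f["image"][:,:,::-1])
    print(n,f["camera_matrix"].tolist(),f["view"].round(4).tolist())
pickle.dump(d,open("f0.pkl","wb"))
print(r.state())
E
```

```text
pics
side [[360.9673328100548, 0.0, 323.8459078104744], [0.0, 360.9673328100548, 195.7123306286542], [0.0, 0.0, 1.0]] [[-0.9983, -0.055, 0.0176, 0.5567], [0.0536, -0.7688, 0.6372, -0.0757], [-0.0215, 0.6371, 0.7705, -0.9357], [0.0, 0.0, 0.0, 1.0]]
top [[464.33607818563667, 0.0, 321.364826278732], [0.0, 464.33607818563667, 194.0668786707501], [0.0, 0.0, 1.0]] [[0.0275, -0.9995, -0.0164, 0.0183], [0.9859, 0.0244, 0.1656, -0.5711], [-0.1651, -0.0207, 0.9861, -1.1762], [0.0, 0.0, 0.0, 1.0]]
{'time_s': 0.1, 'joints': array([-1.1721737 ,  0.68992855, -0.19455227,  1.56622325,  0.15727562,
        0.90248218, -0.21506759]), 'qd': array([-0.00136581, -0.00136181, -0.00116235, -0.00151987, -0.00030344,
       -0.00081587,  0.00225215]), 'tau': array([-3.99317709e-03, -5.40604162e+01, -1.27167787e+00, -1.58985847e+01,
        9.36034019e-03,  4.40678166e-03,  2.57005587e-05]), 'position': array([0.22280312, 0.58332561, 0.23055177]), 'tool_rot': array([-1.12660493e-04,  1.81344122e-01,  9.83419355e-01, -8.18191254e-04]), 'contact_force': array([ 1.14085293, -0.2242177 ,  0.17575356]), 'wrist_torque': array([-0.02261617, -0.00784015, -0.0122718 ]), 'grasp_force': 0.0, 'width': 0.08552835875686546}
```

View pics/top0.png

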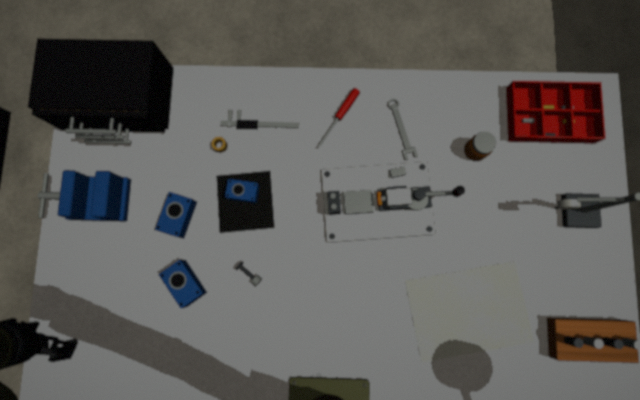

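View pics/side0.png

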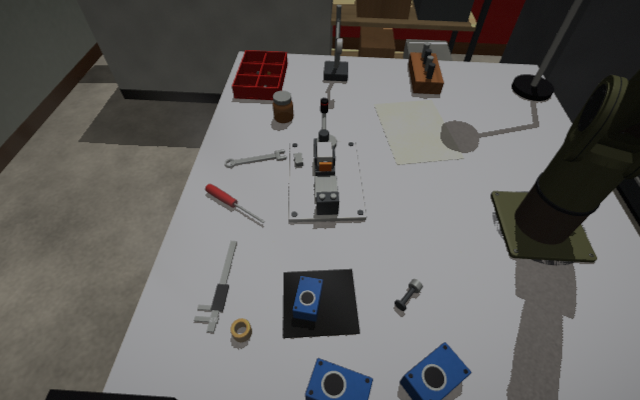

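Three blue blocks show in the top view: (240,189) on the black mat, and (176,214) and (182,282) off it and larger. The one on the mat fits both the place and the smaller size. In the side view it is at (308,297). The fixture's stop is at top (334,201), pad (381,198), knob (459,190). I'll enlarge to confirm.

Run:
```python
import cv2,pickle,numpy as np
d=pickle.load(open("f0.pkl","rb"))
t=d["top"]["image"][:,:,::-1]
a=cv2.resize(t[155:245,205:285],None,fx=6,fy=6,interpolation=cv2.INTER_CUBIC)
a=cv2.convertScaleAbs(a,alpha=1.5,beta=10)
cv2.imwrite("pics/c1.png",a)
b=cv2.resize(t[150:250,310:475],None,fx=4.8,fy=4.8,interpolation=cv2.INTER_CUBIC)
cv2.imwrite("pics/c2.png",cv2.convertScaleAbs(b,alpha=1.3))
```

```text
(no output)
```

View pics/c1.png

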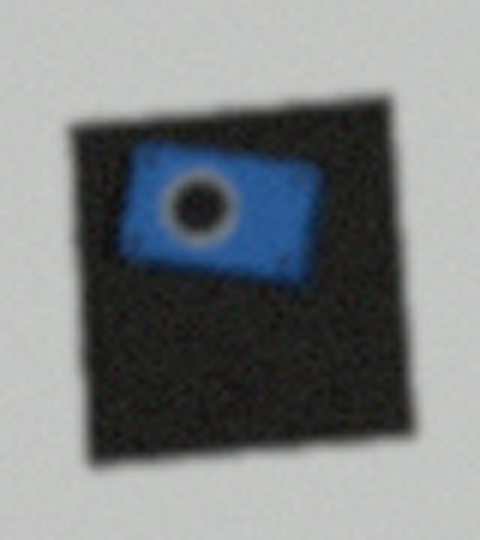

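View pics/c2.png

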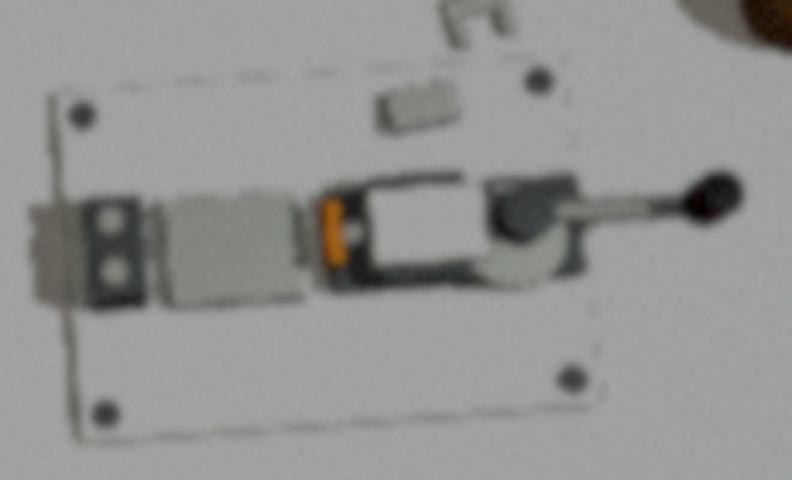

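The crop confirms it: the block on the mat has about 80x50 proportions. Its top corners in c1 are (137,143), (322,167), (303,285), (120,258). In c2 the plate bolts are at (82,116), (539,80), (572,378), (105,413), the knob at about (718,190), the pad at (333,233), the stop top at x 85-143, and the bed at (165..300, 195..305).

```bash
cat > h.py <<'E'
import numpy as np,cv2
def ray(f,px,z):
    K,V=f["camera_matrix"],f["view"];R,t=V[:3,:3],V[:3,3]
    c=-R.T@t; u=(px[0]-K[0,2])/K[0,0]; v=(px[1]-K[1,2])/K[1,1]
    d=R.T@np.array([u,-v,-1.]); return c+d*(z-c[2])/d[2]
def proj(f,P):
    K,V=f["camera_matrix"],f["view"];p=V[:3,:3]@np.asarray(P,float)+V[:3,3]
    return np.array([K[0,0]*p[0]/-p[2]+K[0,2],K[1,1]*-p[1]/-p[2]+K[1,2]])
def cr(p,s,x0,y0): return ((p[0]+.5)/s-.5+x0,(p[1]+.5)/s-.5+y0)
E
python3 - <<'E'
import pickle;from h import *
d=pickle.load(open("f0.pkl","rb"));t=d["top"]
c=np.array([ray(t,cr(p,6,205,155),.044) for p in[(137,143),(322,167),(303,285),(120,258)]])
print(c.round(4)[:,:2],"ctr",c.mean(0),[np.linalg.norm(c[i]-c[i-1]).round(4) for i in range(4)])
e=(c[0]-c[1]+c[3]-c[2]);print("yaw of long axis from +y deg",np.degrees(np.arctan2(-e[0],e[1])))
P=lambda q,z:ray(t,cr(q,4.8,310,150),z)
b=np.array([P(p,.017) for p in[(82,116),(539,80),(572,378),(105,413)]])
print(b.round(4)[:,:2],"ctr",b.mean(0),[np.linalg.norm(b[i]-b[i-1]).round(4) for i in range(4)])
e=b[0]-b[1]+b[3]-b[2];print("fix yaw",np.degrees(np.arctan2(-e[0],e[1])))
pl=np.array([P(p,.015) for p in[(52,95),(560,60),(598,405),(76,438)]])
print("plate",pl.round(4)[:,:2],"ctr",pl.mean(0),[np.linalg.norm(pl[i]-pl[i-1]).round(4) for i in range(4)])
print("knob",P((722,187),.135),"pad top",P((333,233),.069),"bed", np.mean([P(p,.035) for p in [(165,200),(290,195),(300,298),(165,305)]],0),"stop top holes",P((112,220),.07),P((115,270),.07), "stop right edge top",P((143,250),.07))
print("pivot",P((527,213),.1))
E
```

```text
[[0.6072 0.2851]
 [0.5983 0.2021]
 [0.5453 0.2079]
 [0.5553 0.2895]] ctr [0.57652464 0.2461441  0.044     ] [np.float64(0.0521), np.float64(0.0835), np.float64(0.0534), np.float64(0.0822)]
yaw of long axis from +y deg -6.541511579149991
[[ 0.632   0.0209]
 [ 0.659  -0.2375]
 [ 0.4902 -0.2543]
 [ 0.4641  0.0039]] ctr [ 0.56130404 -0.11675328  0.017     ] [np.float64(0.1688), np.float64(0.2598), np.float64(0.1696), np.float64(0.2595)]
fix yaw 5.878741139103214
plate [[ 0.6442  0.0383]
 [ 0.6714 -0.2499]
 [ 0.4758 -0.2689]
 [ 0.4499  0.0196]] ctr [ 0.56032756 -0.1152162   0.015     ] [np.float64(0.1951), np.float64(0.2895), np.float64(0.1965), np.float64(0.2897)]
knob [ 0.57779056 -0.30625004  0.135     ] pad top [ 0.55988723 -0.11616091  0.069     ] bed [ 0.55484368 -0.06295747  0.035     ] stop top holes [0.56386307 0.00274982 0.07      ] [5.36721809e-01 5.06639383e-04 7.00000000e-02] stop right edge top [ 0.54794549 -0.01427565  0.07      ]
pivot [ 0.5680039  -0.21419258  0.1       ]
```

play_rows:
  moves:
    - [0,0,-5,23.6,-22.5,-4,85]
    - [0,0,-5,23.6,-22.5,-4,85]
    - [0,0,-5,23.6,-22.5,-4,85]
    - [0,0,-5,23.6,-22.5,-4,85]
    - [0,0,-5,23.6,-22.5,-4,85]
  newtons: 30

```text
time_s: 0.6
position: [0.3416, 0.4701, 0.2108]
tool_rot: [-0.0, 0.392, 0.92, -0.0]
contact_force: [-0.3, 0.1, -0.4]
width: 0.0852
grasp_force: 0.0
```

play_rows:
  moves:
    - [0,0,-5,23.6,-22.5,-4,85]
    - [0,0,-5,23.6,-22.5,-4,85]
    - [0,0,-5,23.6,-22.5,-4,85]
    - [0,0,-5,23.6,-22.5,-4,85]
    - [0,0,-5,23.6,-22.5,-4,85]

```text
time_s: 1.1
position: [0.4595, 0.3578, 0.1908]
tool_rot: [-0.0, 0.581, 0.814, -0.0]
contact_force: [-0.5, 0.4, 0.4]
width: 0.0847
grasp_force: 0.0
```

play_rows:
  moves:
    - [0,0,-5,23.6,-22.5,-4,85]
    - [0,0,-5,23.6,-22.5,-4,85]
    - [0,0,-5,23.6,-22.5,-4,85]
    - [0,0,-5,23.6,-22.5,-4,85]
    - [0,0,0,0,0,0,85]

```text
time_s: 1.6
position: [0.5571, 0.2627, 0.1746]
tool_rot: [0.003, 0.716, 0.698, -0.001]
contact_force: [0.7, -1.1, 0.1]
width: 0.085
grasp_force: 0.0
```

Run:
```python
from station import r
import cv2,pickle
from scipy.spatial.transform import Rotation as R
s=r.state();q=s["tool_rot"];Rm=R.from_quat([q[1],q[2],q[3],q[0]]).as_matrix()
print(s["time_s"],s["position"],Rm.round(3).tolist(),s["contact_force"],s["joints"])
f=r.grab_frame("wrist");pickle.dump(f,open("w1.pkl","wb"));print(f["camera_matrix"],f["view"])
cv2.imwrite("pics/w1.png",f["image"][:,:,::-1])
```

```text
1.6 [0.55707242 0.26271277 0.17455894] [[0.025, 1.0, 0.002], [1.0, -0.025, -0.005], [-0.005, 0.002, -1.0]] [ 0.67100293 -1.13255618  0.10283308] [-0.57442012  0.74620379  0.10050733  1.659428   -0.09318307  0.74091887
 -0.45698518]
[[309.70691629   0.         321.7023727 ]
 [  0.         309.70691629 202.44147313]
 [  0.           0.           1.        ]] [[ 0.9996774  -0.02530913  0.00212947 -0.55040799]
 [ 0.02486197  0.95796859 -0.28579373 -0.24341964]
 [ 0.00519323  0.28575448  0.95828879 -0.40230963]
 [ 0.          0.          0.          1.        ]]
```

View pics/w1.png

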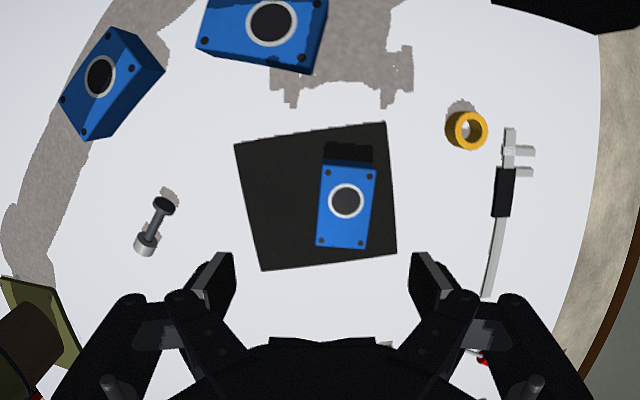

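The wrist view is sharp. The housing's top corners are at about (323,159), (377,168), (369,249), (316,246), with the mat around it.

```bash
cat >> h.py <<'E'
def fray(f,px,z):
    K,V=f["camera_matrix"],f["view"];R,t=V[:3,:3],V[:3,3];c=-R.T@t
    u=np.array([px[0]-K[0,2],px[1]-K[1,2]])/K[0,0];th=np.linalg.norm(u)
    n=u/max(th,1e-9)*np.sin(th); d=R.T@np.array([n[0],-n[1],-np.cos(th)])
    return c+d*(z-c[2])/d[2]
E
python3 - <<'E'
import pickle;from h import *
f=pickle.load(open("w1.pkl","rb"))
im=f["image"].astype(int)
m=((im[:,:,2]>im[:,:,0]+40)).astype(np.uint8)*255
m=cv2.morphologyEx(m,cv2.MORPH_CLOSE,np.ones((9,9)))
n,l,st,ce=cv2.connectedComponentsWithStats(m)
k=l[185,330]; 
cn=max(cv2.findContours((l==k).astype(np.uint8),0,2)[0],key=cv2.contourArea)
w=np.array([fray(f,p[0],.044)[:2] for p in cn],np.float32)*1000
print("blob",cv2.minAreaRect(w),st[k])
c=np.array([fray(f,p,.044) for p in[(323,159),(377,168),(369,249),(316,246)]])
print(c.round(4)[:,:2],"ctr",c.mean(0),[np.linalg.norm(c[i]-c[i-1]).round(4) for i in range(4)])
for e in (c[0]-c[3],c[1]-c[2]):print("yaw",np.degrees(np.arctan2(-e[0],e[1])))
print("bore",fray(f,(346,201),.044), "mat",[fray(f,p,.004)[:2].round(3) for p in[(234,145),(386,121),(397,254),(262,271)]])
E
```

```text
blob ((578.0429077148438, 248.7840118408203), (84.82245635986328, 50.63147735595703), 83.3755111694336) [ 315  159   62   91 3732]
[[0.5591 0.293 ]
 [0.6077 0.284 ]
 [0.602  0.204 ]
 [0.5503 0.209 ]] ctr [0.57975523 0.24748559 0.044     ] [np.float64(0.0845), np.float64(0.0495), np.float64(0.0802), np.float64(0.052)]
yaw -5.975893561446565
yaw -4.066549111614329
bore [0.57929892 0.253578   0.044     ] mat [array([0.467, 0.305]), array([0.624, 0.325]), array([0.641, 0.177]), array([0.485, 0.159])]
```

play_rows:
  moves:
    - [0,0,-2,8,-7,-20,85]
    - [0,0,-2,8,-7,-20,85]
    - [0,0,-1,7,-6,-20,85]
    - [0,0,0,0,0,-20,85]
    - [0,0,0,0,0,0,85]

```text
time_s: 2.15
position: [0.5733, 0.2492, 0.0926]
tool_rot: [-0.002, 0.742, 0.67, -0.003]
contact_force: [-0.8, 0.2, -0.2]
width: 0.0848
grasp_force: 0.0
```

Run:
```python
from station import r
import cv2,pickle
from h import *
f=r.grab_frame("wrist");pickle.dump(f,open("w2.pkl","wb"))
s=r.state();print(s["position"],s["tool_rot"])
cv2.imwrite("pics/w2.png",f["image"][:,:,::-1])
im=f["image"].astype(int)
m=((im[:,:,2]>im[:,:,0]+40)).astype(np.uint8)*255
m=cv2.morphologyEx(m,cv2.MORPH_CLOSE,np.ones((9,9)))
n,l,st,ce=cv2.connectedComponentsWithStats(m)
R,t=f["view"][:3,:3],f["view"][:3,3];print("cam",-R.T@t)
for k in range(1,n):
  if st[k][4]>1500:
    cn=max(cv2.findContours((l==k).astype(np.uint8),0,2)[0],key=cv2.contourArea)
    w=np.array([fray(f,p[0],.044)[:2] for p in cn],np.float32)*1000
    print("blob",cv2.minAreaRect(w),st[k])
```

```text
[0.57435042 0.24980293 0.09414467] [-0.00111772  0.7418764   0.670534   -0.00152202]
cam [0.58126361 0.3199708  0.23530932]
blob ((501.86798095703125, 396.08013916015625), (34.46113586425781, 121.93524932861328), 74.15050506591797) [ 119    0  167   50 6584]
blob ((334.74981689453125, 382.8910217285156), (140.5259246826172, 115.7077407836914), 37.480674743652344) [   0   25  102  139 8042]
blob ((579.096435546875, 248.38645935058594), (85.12855529785156, 50.13404846191406), 83.04454040527344) [ 293  160   79  121 7055]
```

View pics/w2.png

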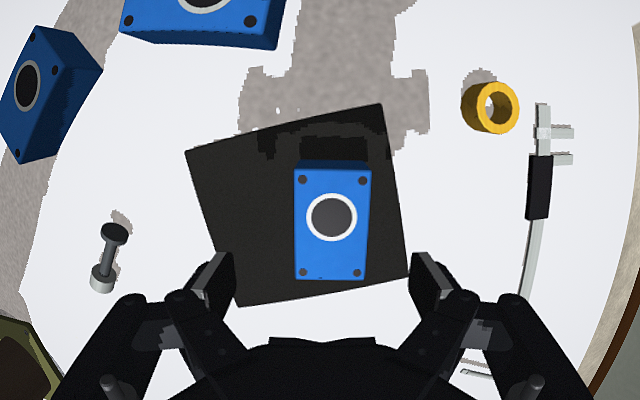

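play_rows:
  moves:
    - [0,0,-1,4.5,-4,-10,85]
    - [0,0,0,0,0,-25,85]
    - [0,0,0,0,0,-25,85]
    - [0,0,0,0,0,-20,85]
    - [0,0,0,0,0,0,85]

```text
time_s: 2.7
position: [0.5793, 0.2446, 0.0134]
tool_rot: [-0.001, 0.748, 0.663, -0.002]
contact_force: [-0.1, -0.4, 0.2]
width: 0.0851
grasp_force: 0.0
```

play_rows:
  moves:
    - [0,0,0,0,0,0,60]
    - [0,0,0,0,0,0,40]
    - [0,0,0,0,0,0,40]
    - [0,0,0,0,0,0,40]
    - [0,0,0,0,0,0,40]
  newtons: 35

```text
time_s: 3.2
position: [0.5817, 0.2454, 0.017]
tool_rot: [0.0, 0.748, 0.663, 0.001]
contact_force: [-1.8, -0.1, 7.4]
width: 0.0497
grasp_force: 38.4
```

play_rows:
  moves:
    - [0,0,0,0,0,10,40]
    - [0,0,0,0,0,20,40]
    - [0,0,0,0,0,40,40]
    - [0,0,0,0,0,40,40]
    - [0,0,0,0,0,40,40]

```text
time_s: 3.7
position: [0.5804, 0.2446, 0.1671]
tool_rot: [0.0, 0.748, 0.663, -0.0]
contact_force: [0.5, 0.8, -3.5]
width: 0.0494
grasp_force: 37.4
```

play_rows:
  moves:
    - [0,0,1.3,-2,-15,10,40]
    - [0,0,1.3,-2,-25,10,40]
    - [0,0,1.3,-2,-30,0,40]
    - [0,0,1.3,-2,-30,0,40]
    - [0,0,1.3,-3,-30,0,40]

```text
time_s: 4.2
position: [0.5695, 0.1135, 0.1859]
tool_rot: [0.0, 0.709, 0.705, 0.0]
contact_force: [0.7, -1.1, -2.2]
width: 0.0496
grasp_force: 37.5
```

play_rows:
  moves:
    - [0,0,1.3,-3,-30,0,40]
    - [0,0,1.3,-3,-30,0,40]
    - [0,0,1.3,-3,-30,0,40]
    - [0,0,1.3,-3,-25,0,40]
    - [0,0,1.3,0,0,0,40]

```text
time_s: 4.7
position: [0.5568, -0.0062, 0.1858]
tool_rot: [0.001, 0.671, 0.741, -0.002]
contact_force: [0.2, -0.5, -2.4]
width: 0.0493
grasp_force: 37.5
```

Run:
```python
from station import r
import cv2,pickle
f=r.grab_frame("wrist");f=r.grab_frame("wrist");pickle.dump(f,open("w3.pkl","wb"))
s=r.state();print(s["time_s"],s["position"],s["tool_rot"],s["contact_force"],s["width"],s["grasp_force"])
cv2.imwrite("pics/w3.png",f["image"][:,:,::-1])
```

```text
4.8 [ 0.55766868 -0.00062054  0.18567017] [2.11010811e-05 6.69037165e-01 7.43228935e-01 1.45143094e-04] [ 0.14724798  0.47026306 -2.1134507 ] 0.04941376924215077 37.46395647525787
```

View pics/w3.png

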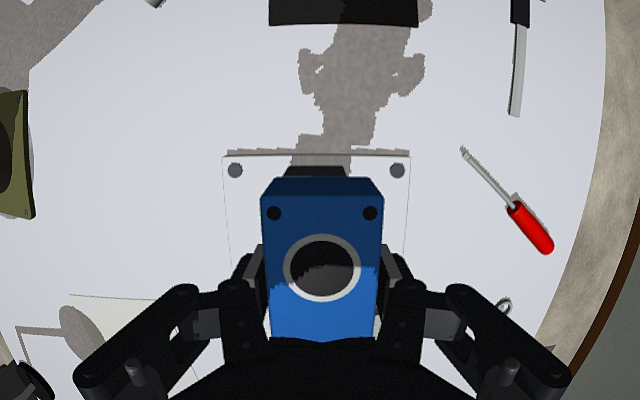

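The wrist view shows the housing held square between the pads, with its top +y edge from (262,197) to (382,197). The plate's +y edge runs (222,156)-(411,153), with bolts at (235,171) and (398,171). I'll use these to check the fixture's line and the housing's pose in the hand.

Run:
```python
import pickle;from h import *
f=pickle.load(open("w3.pkl","rb"))
a,b=fray(f,(235,171),.016),fray(f,(398,171),.016);print("bolts",a,b,"mid",(a+b)/2,np.degrees(np.arctan2(*(b-a)[[1,0]])),np.linalg.norm(a-b))
a,b=fray(f,(222,157),.015),fray(f,(411,154),.015);print("edge",a,b,"mid",(a+b)/2,np.degrees(np.arctan2(*(b-a)[[1,0]])),np.linalg.norm(a-b))
zt=.1857-.013+.04
a,b=fray(f,(261,197),zt),fray(f,(383,197),zt);print("housing +y edge",a,b,(a+b)/2,np.degrees(np.arctan2(*(b-a)[[1,0]])),np.linalg.norm(a-b))
d=pickle.load(open("f0.pkl","rb"))
yaw=np.radians(5.8);O=np.array([.560,-.112,0]);T=lambda p:O+np.array([np.cos(yaw)*p[0]-np.sin(yaw)*p[1],np.sin(yaw)*p[0]+np.cos(yaw)*p[1],p[2]])
M={"knobtop":(0,-195,135),"bedc":[(-30,10,35),(30,10,35),(30,85,35),(-30,85,35)],"padtop":[(-17,0,69),(17,0,69)],"stopS95":[(-28,95,70),(28,95,70)]}
for n,s,x0,y0 in(("top",4.8,310,150),("side",6,275,120)):
  for k,v in M.items():
    print(n,k,[((proj(d[n],T(np.array(p)/1000))-[x0,y0]+.5)*s-.5).round().tolist() for p in np.atleast_2d(v)])
t=d["side"]["image"][:,:,::-1][120:220,275:375]
cv2.imwrite("pics/c3.png",cv2.resize(t,None,fx=6,fy=6,interpolation=cv2.INTER_CUBIC))
```

```text
bolts [0.46477304 0.00092001 0.016     ] [0.63484962 0.01843115 0.016     ] mid [0.54981133 0.00967558 0.016     ] 5.878479349885764 0.17097568276440533
edge [0.44936556 0.01456812 0.015     ] [0.64642353 0.03793559 0.015     ] mid [0.54789455 0.02625186 0.015     ] 6.76265185893979 0.19843861283610015
housing +y edge [0.52924951 0.03350333 0.2127    ] [0.57693507 0.03847435 0.2127    ] [0.55309229 0.03598884 0.2127    ] 5.951350686769349 0.04794395721041627
top knobtop [[721.0, 183.0]]
top bedc [[306.0, 297.0], [296.0, 190.0], [161.0, 201.0], [170.0, 308.0]]
top padtop [[328.0, 264.0], [322.0, 202.0]]
top stopS95 [[153.0, 297.0], [145.0, 194.0]]
side knobtop [[290.0, -120.0]]
side bedc [[372.0, 334.0], [240.0, 337.0], [246.0, 465.0], [384.0, 461.0]]
side padtop [[345.0, 267.0], [269.0, 268.0]]
side stopS95 [[385.0, 427.0], [251.0, 430.0]]
```

View pics/c3.png

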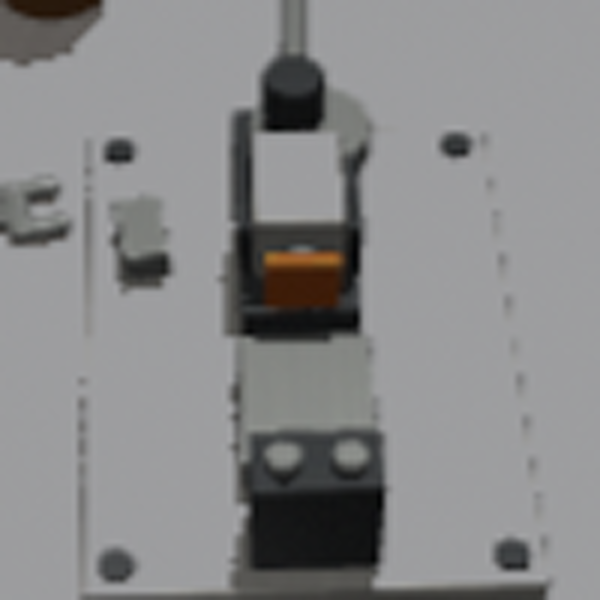

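The model overlays match both views. The stop face is at about y = 97 mm, so a centre near 48 mm leaves about 8 mm at each end.

play_rows:
  moves:
    - [0,0,0,-0.7,-15,0,40]
    - [0,0,0,-0.5,-25,0,40]
    - [0,0,0,-0.5,-22.5,0,40]
    - [0,0,0,0,0,-20,40]
    - [0,0,0,0,0,-30,40]

```text
time_s: 5.3
position: [0.558, -0.0639, 0.1364]
tool_rot: [0.002, 0.669, 0.743, 0.001]
contact_force: [0.8, 0.9, -3.6]
width: 0.0489
grasp_force: 37.5
```

play_rows:
  moves:
    - [0,0,0,0,0,-30,40]
    - [0,0,0,0,0,-30,40]
    - [0,0,0,0,0,-15,40]
    - [0,0,0,0,0,-4,40]
    - [0,0,0,0,0,0,40]

```text
time_s: 5.8
position: [0.5562, -0.0624, 0.0561]
tool_rot: [-0.0, 0.668, 0.744, -0.0]
contact_force: [-0.9, -0.1, -3.3]
width: 0.0492
grasp_force: 37.3
```

play_rows:
  moves:
    - [0,0,0,0,0,-2,40]
    - [0,0,0,0,0,-2,40]
    - [0,0,0,0,0,-2,40]
    - [0,0,0,0,0,0,40]
    - [0,0,0,0,0,0,40]

```text
time_s: 6.3
position: [0.5563, -0.0626, 0.0505]
tool_rot: [0.0, 0.668, 0.744, 0.0]
contact_force: [0.4, 0.3, -2.5]
width: 0.0498
grasp_force: 37.4
```

play_rows:
  moves:
    - [0,0,0,0,0,-1,40]
    - [0,0,0,0,0,-1,40]
    - [0,0,0,0,0,-0.5,40]
    - [0,0,0,0,0,0,40]
    - [0,0,0,0,0,0,40]

```text
time_s: 6.8
position: [0.5562, -0.0626, 0.048]
tool_rot: [0.0, 0.668, 0.744, 0.0]
contact_force: [-0.3, -0.1, 1.4]
width: 0.0495
grasp_force: 37.7
```

play_rows:
  moves:
    - [0,0,0,0,0,0,56]
    - [0,0,0,0,0,0,62]
    - [0,0,0,0,0,0,75]
    - [0,0,0,0,0,0,85]
    - [0,0,0,0,0,0,85]

```text
time_s: 7.3
position: [0.5562, -0.0626, 0.0478]
tool_rot: [0.0, 0.669, 0.744, 0.0]
contact_force: [0.4, -0.2, 0.8]
width: 0.0847
grasp_force: 0.0
```

play_rows:
  moves:
    - [0,0,0,0,0,10,85]
    - [0,0,0,0,0,30,85]
    - [0,0,0,0,0,40,85]
    - [0,0,0,0,0,30,85]
    - [0,0,0,0,0,0,85]

```text
time_s: 7.8
position: [0.5592, -0.063, 0.1626]
tool_rot: [0.004, 0.669, 0.744, 0.003]
contact_force: [0.4, -0.0, -0.4]
width: 0.0852
grasp_force: 0.0
```

Run:
```python
from station import r
import cv2,pickle
f=r.grab_frame("wrist");pickle.dump(f,open("w4.pkl","wb"))
s=r.state();print(s["time_s"],s["position"],s["tool_rot"],s["contact_force"],s["joints"])
cv2.imwrite("pics/w4.png",f["image"][:,:,::-1])
```

```text
7.85 [ 0.55772237 -0.06279786  0.16044142] [0.00208521 0.66855903 0.74365426 0.00168016] [-0.675277   -0.00565653 -0.12942703] [ 0.03472189  0.69872978 -0.00808035  1.84103631  0.00949546  0.5965095
  0.12695859]
```

View pics/w4.png

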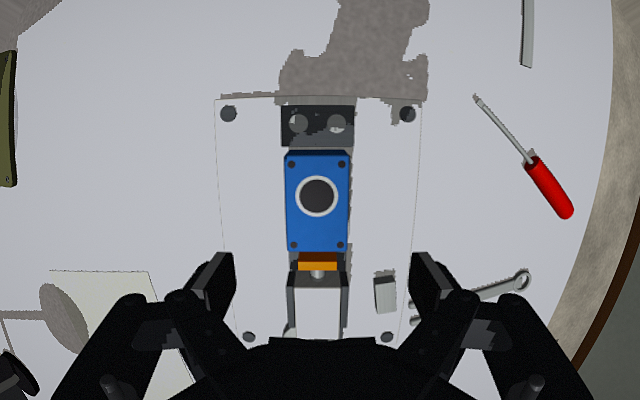

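The housing (287-349, 150-252) lies flat on the bed, between the stop (face edge at row 147) and the pad (front at row 262). I'll measure the gaps and the fixture from this view, since it fixes the knob position.

Run:
```python
import pickle;from h import *
f=pickle.load(open("w4.pkl","rb"))
b=np.array([fray(f,p,.016) for p in[(228,113),(407,114),(387,337),(249,337)]])
print("bolts",b.round(4)[:,:2],b.mean(0),[np.linalg.norm(b[i]-b[i-1]).round(4) for i in range(4)])
e=b[0]-b[3]+b[1]-b[2];yaw=np.arctan2(-e[0],e[1]);print("yaw",np.degrees(yaw))
u=np.array([-np.sin(yaw),np.cos(yaw),0]);x=np.array([np.cos(yaw),np.sin(yaw),0])
O=np.array([.5605,-.112,0])
for n,p,z in[("stop",(318,147),.07),("hous+y",(318,154),.075),("hous-y",(317,251),.075),("h left",(287,200),.075),("h right",(350,200),.075),("pad front",(318,263),.069),("jaw L",(289,280),.073),("jaw R",(348,280),.073),("stopL",(282,130),.07),("stopR",(354,130),.07)]:
  w=fray(f,p,z)-O;print(n,"fx %.1f fy %.1f"%(w@x*1000,w@u*1000))
```

```text
bolts [[ 0.4641  0.0016]
 [ 0.6328  0.0182]
 [ 0.6599 -0.2404]
 [ 0.4909 -0.2579]] [ 0.56192312 -0.1196164   0.016     ] [np.float64(0.2609), np.float64(0.1695), np.float64(0.26), np.float64(0.1699)]
yaw 5.954437813291166
stop fx 1.4 fy 94.6
hous+y fx 1.4 fy 89.8
hous-y fx 0.5 fy 10.6
h left fx -22.7 fy 54.1
h right fx 26.2 fy 54.1
pad front fx 1.2 fy -3.7
jaw L fx -23.9 fy -18.6
jaw R fx 27.2 fy -18.6
stopL fx -25.9 fy 107.8
stopR fx 28.6 fy 107.8
```

play_rows:
  moves:
    - [0,0,0,1,-10,10,85]
    - [0,0,0,2,-20,10,85]
    - [0,0,0,3,-30,0,85]
    - [0,0,0,3,-30,0,85]
    - [0,0,0,3,-30,0,85]

```text
time_s: 8.35
position: [0.5673, -0.1846, 0.1772]
tool_rot: [-0.001, 0.669, 0.744, -0.001]
contact_force: [0.9, -0.2, 0.1]
width: 0.0849
grasp_force: 0.0
```

play_rows:
  moves:
    - [0,0,0,3,-30,0,70]
    - [0,0,0,3,-30,0,60]
    - [0,0,0,2,-20,0,60]
    - [0,0,0,0,0,0,60]
    - [0,0,0,0,0,0,60]

```text
time_s: 8.85
position: [0.5752, -0.2626, 0.177]
tool_rot: [-0.001, 0.669, 0.743, -0.0]
contact_force: [0.1, 0.3, 0.4]
width: 0.0603
grasp_force: 0.0
```

Run:
```python
from station import r
import pickle
from h import *
f=r.grab_frame("wrist");f=r.grab_frame("wrist");pickle.dump(f,open("w5.pkl","wb"))
s=r.state();print(s["time_s"],s["position"],s["tool_rot"],s["contact_force"])
im=f["image"].astype(int)
m=((im[:,:,0]>90)&(im[:,:,1]<60)&(im[:,:,2]<60)).astype(np.uint8)
n,l,st,ce=cv2.connectedComponentsWithStats(m)
for k in range(1,n):
  if st[k][4]>15: print(st[k],ce[k],fray(f,ce[k],.128))
cv2.imwrite("pics/w5.png",cv2.resize(f["image"][150:350,200:450,::-1],None,fx=3,fy=3))
```

```text
8.95 [ 0.57594712 -0.26071709  0.17733643] [-1.05943412e-03  6.67803447e-01  7.44336837e-01  3.27614170e-04] [ 0.1897847  -0.01667599 -0.39807877]
[ 528    0   56   65 1062] [557.47551789  30.43691149] [ 0.73783908 -0.09154659  0.128     ]
[332  23  14  10 111] [338.63063063  27.92792793] [ 0.57211524 -0.13485181  0.128     ]
[433 368  33  14 141] [448.34042553 372.36879433] [ 0.71144313 -0.40100575  0.128     ]
[464 378   9  14  43] [467.81395349 384.69767442] [ 0.74298558 -0.42350805  0.128     ]
[474 396  10   4  22] [478.54545455 396.95454545] [ 0.76795141 -0.4484543   0.128     ]
```

play_rows:
  moves:
    - [0,0,0,2,-15,0,60]
    - [0,0,0,2,-20,0,60]
    - [0,0,0,0,-10,0,60]
    - [0,0,0,0,0,0,60]
    - [0,0,0,0,0,0,60]

```text
time_s: 9.45
position: [0.5801, -0.307, 0.1777]
tool_rot: [-0.0, 0.668, 0.744, 0.0]
contact_force: [0.1, -0.5, 0.4]
width: 0.0599
grasp_force: 0.0
```

Run:
```python
from station import r
import pickle
from h import *
f=r.grab_frame("wrist");f=r.grab_frame("wrist");pickle.dump(f,open("w5.pkl","wb"))
s=r.state();print(s["time_s"],s["position"],s["tool_rot"],s["contact_force"])
im=f["image"].astype(int)
m=((im[:,:,0]>60)&(im[:,:,0]>2.5*im[:,:,1])&(im[:,:,0]>2.5*im[:,:,2])).astype(np.uint8)
n,l,st,ce=cv2.connectedComponentsWithStats(m)
for k in range(1,n):
  if st[k][4]>15: print(st[k],ce[k],fray(f,ce[k],.128))
cv2.imwrite("pics/w5.png",cv2.resize(f["image"][200:380,200:450,::-1],None,fx=3,fy=3))
```

```text
9.55 [ 0.58038845 -0.3061022   0.17773056] [-4.55806723e-04  6.67905573e-01  7.44245736e-01  4.71607342e-04] [-0.1622797   0.67681593  0.63550959]
[545   0  36  31 549] [565.03460838  13.43897996] [ 0.75203212 -0.11747304  0.128     ]
[302 208  15   9  26] [308.34615385 211.30769231] [ 0.57037956 -0.29888928  0.128     ]
[318 209  14   9  24] [325.125      212.04166667] [ 0.58134655 -0.29820818  0.128     ]
[428 340   8  15  50] [431.66 346.02] [ 0.68696669 -0.41045284  0.128     ]
[425 345  27  25 353] [439.26912181 355.73371105] [ 0.69863193 -0.42300655  0.128     ]
[453 358   7   6  21] [456.28571429 360.66666667] [ 0.71938975 -0.43096723  0.128     ]
[448 375  32  17 232] [466.65517241 384.40517241] [ 0.74673971 -0.46887549  0.128     ]
```

View pics/w5.png

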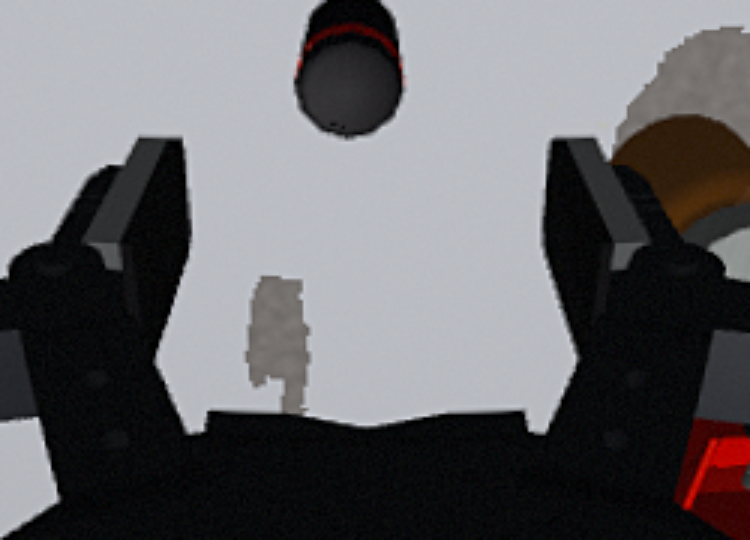

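The knob's top centre is at crop (349,86), i.e. full (316,229). The fingers are 60 mm open on either side of it. The amber jar on the right is only 85 mm high, so the fingertips must stay above that.

Run:
```python
import pickle;from h import *
f=pickle.load(open("w5.pkl","rb"))
k=fray(f,(316.3,228.7),.135);print("knob",k, "r",np.linalg.norm(fray(f,(334,228),.135)-fray(f,(298.7,228),.135))/2)
t=pickle.load(open("f0.pkl","rb"))["top"];print("jar",ray(t,(482,142),.085))
yaw=np.radians(5.93);print("pivot",k[:2]+.09*np.array([-np.sin(yaw),np.cos(yaw)]))
```

```text
knob [ 0.57663742 -0.30774725  0.135     ] r 0.011338318076888646
jar [ 0.71108877 -0.37953871  0.085     ]
pivot [ 0.56733922 -0.21822885]
```

play_rows:
  moves:
    - [0,0,0,-3,0,-15,60]
    - [0,0,0,0,0,-25,60]
    - [0,0,0,0,0,-25,60]
    - [0,0,0,0,0,-12,60]
    - [0,0,0,0,0,0,60]

```text
time_s: 10.05
position: [0.5761, -0.3062, 0.0991]
tool_rot: [-0.002, 0.668, 0.744, -0.0]
contact_force: [-0.1, -0.0, -0.3]
width: 0.0602
grasp_force: 0.0
```

play_rows:
  moves:
    - [0,0,0,0,0,0,50]
    - [0,0,0,0,0,0,40]
    - [0,0,0,0,0,0,34]
    - [0,0,0,0,0,0,34]
    - [0,0,0,0,0,0,34]
  newtons: 60

```text
time_s: 10.55
position: [0.5774, -0.3077, 0.1013]
tool_rot: [0.0, 0.668, 0.744, 0.0]
contact_force: [0.9, -0.3, 0.1]
width: 0.034
grasp_force: 0.0
```

```bash
cat >> h.py <<'E'
def arc(a,b,n,yaw=5.93):
    q=np.radians(np.linspace(a,b,n+1)-yaw);p=90*np.c_[-np.sin(q),-np.cos(q)];d=np.diff(p,axis=0)
    return [[0,0,round(-(b-a)/n,2),round(x,1),round(y,1),0,34] for x,y in d]
E
python3 -c "
from h import *
for a in range(0,80,20):print(a,arc(a,a+20,5))"
```

```text
0 [[0, 0, -4.0, np.float64(-6.3), np.float64(-0.4), 0, 34], [0, 0, -4.0, np.float64(-6.3), np.float64(0.0), 0, 34], [0, 0, -4.0, np.float64(-6.3), np.float64(0.4), 0, 34], [0, 0, -4.0, np.float64(-6.2), np.float64(0.9), 0, 34], [0, 0, -4.0, np.float64(-6.1), np.float64(1.3), 0, 34]]
20 [[0, 0, -4.0, np.float64(-6.0), np.float64(1.7), 0, 34], [0, 0, -4.0, np.float64(-5.9), np.float64(2.2), 0, 34], [0, 0, -4.0, np.float64(-5.7), np.float64(2.6), 0, 34], [0, 0, -4.0, np.float64(-5.5), np.float64(3.0), 0, 34], [0, 0, -4.0, np.float64(-5.3), np.float64(3.3), 0, 34]]
40 [[0, 0, -4.0, np.float64(-5.1), np.float64(3.7), 0, 34], [0, 0, -4.0, np.float64(-4.8), np.float64(4.0), 0, 34], [0, 0, -4.0, np.float64(-4.5), np.float64(4.4), 0, 34], [0, 0, -4.0, np.float64(-4.2), np.float64(4.7), 0, 34], [0, 0, -4.0, np.float64(-3.9), np.float64(5.0), 0, 34]]
60 [[0, 0, -4.0, np.float64(-3.5), np.float64(5.2), 0, 34], [0, 0, -4.0, np.float64(-3.1), np.float64(5.4), 0, 34], [0, 0, -4.0, np.float64(-2.7), np.float64(5.6), 0, 34], [0, 0, -4.0, np.float64(-2.3), np.float64(5.8), 0, 34], [0, 0, -4.0, np.float64(-1.9), np.float64(6.0), 0, 34]]
```

play_rows:
  moves:
    - [0,0,-4,-6.3,-0.4,0,34]
    - [0,0,-4,-6.3,0,0,34]
    - [0,0,-4,-6.3,0.4,0,34]
    - [0,0,-4,-6.2,0.9,0,34]
    - [0,0,-4,-6.1,1.3,0,34]

```text
time_s: 11.05
position: [0.5494, -0.3045, 0.1013]
tool_rot: [0.002, 0.788, 0.616, 0.003]
contact_force: [5.2, 1.1, -2.1]
width: 0.034
grasp_force: 2.8
```

play_rows:
  moves:
    - [0,0,-4,-6,1.7,0,34]
    - [0,0,-4,-5.9,2.2,0,34]
    - [0,0,-4,-5.7,2.6,0,34]
    - [0,0,0,0,0,0,34]
    - [0,0,0,0,0,0,34]

```text
time_s: 11.55
position: [0.5306, -0.2989, 0.1015]
tool_rot: [0.001, 0.847, 0.532, 0.001]
contact_force: [4.4, -0.1, -0.0]
width: 0.034
grasp_force: 2.1
```

```bash
cat > rd.py <<'E'
import sys
from station import r
from h import *
N=int(sys.argv[1]); PV=np.array([float(a) for a in sys.argv[2:4]]) if len(sys.argv)>2 else np.array([.569,-.2184])
F=[];P=[]
for i in range(N): f=r.grab_frame("wrist"); s=r.state();F.append(s["contact_force"]);P.append(s["position"])
F=np.array(F);p=np.mean(P,0);d=p[:2]-PV;rad=np.linalg.norm(d);u=d/rad
phi=np.arctan2(-d[0],-d[1])+np.radians(5.93); t=np.array([u[1],-u[0]])  # clockwise tangent
m=F.mean(0);print("t",s["time_s"],"pos",p.round(4),"rad",rad.round(4),"phi",phi.round(3),"lever~",(phi-5/90).round(3),"F",m.round(2),"tang(resist) %.2f +-%.2f radial %.2f"%(-m[:2]@t,(F[:,:2]@t).std()/N**.5,m[:2]@u),"w",s["width"],s["grasp_force"])
q=s["tool_rot"];print("tool y ang",2*np.degrees(np.arctan2(q[2],q[1]))-90)
cv2.imwrite("pics/l%d.png"%(s["time_s"]*100),f["image"][:,:,::-1])
E
python3 rd.py 8
```

```text
t 11.95 pos [ 0.5305 -0.2991  0.1014] rad 0.0894 phi 0.549 lever~ 0.493 F [5.26 0.64 1.19] tang(resist) 4.47 +-0.19 radial -2.85 w 0.03396387965362666 2.3204105347394943
tool y ang -25.80755416437964
```

```bash
python3 -c "
from h import *
for a,b in((32,52),(52,72),(72,84),(84,94),(94,104),(104,112),(112,120)):print(a,[[float(v) for v in x[2:5]] for x in arc(a,b,5)])"
```

```text
32 [[-4.0, -5.5, 3.0], [-4.0, -5.3, 3.3], [-4.0, -5.1, 3.7], [-4.0, -4.8, 4.0], [-4.0, -4.5, 4.4]]
52 [[-4.0, -4.2, 4.7], [-4.0, -3.9, 5.0], [-4.0, -3.5, 5.2], [-4.0, -3.1, 5.4], [-4.0, -2.7, 5.6]]
72 [[-2.4, -1.5, 3.5], [-2.4, -1.3, 3.5], [-2.4, -1.2, 3.6], [-2.4, -1.0, 3.6], [-2.4, -0.9, 3.7]]
84 [[-2.0, -0.6, 3.1], [-2.0, -0.5, 3.1], [-2.0, -0.4, 3.1], [-2.0, -0.3, 3.1], [-2.0, -0.2, 3.1]]
94 [[-2.0, -0.1, 3.1], [-2.0, 0.1, 3.1], [-2.0, 0.2, 3.1], [-2.0, 0.3, 3.1], [-2.0, 0.4, 3.1]]
104 [[-1.6, 0.4, 2.5], [-1.6, 0.5, 2.5], [-1.6, 0.5, 2.5], [-1.6, 0.6, 2.4], [-1.6, 0.7, 2.4]]
112 [[-1.6, 0.7, 2.4], [-1.6, 0.8, 2.4], [-1.6, 0.9, 2.4], [-1.6, 0.9, 2.3], [-1.6, 1.0, 2.3]]
```

play_rows:
  moves:
    - [0,0,-4,-5.4,3.2,0,34]
    - [0,0,-4,-5.2,3.6,0,34]
    - [0,0,-4,-4.9,3.9,0,34]
    - [0,0,-4,-4.6,4.3,0,34]
    - [0,0,-4,-4.3,4.6,0,34]

```text
time_s: 12.45
position: [0.5061, -0.2807, 0.1015]
tool_rot: [0.002, 0.927, 0.375, 0.002]
contact_force: [6.7, -0.9, -0.3]
width: 0.0339
grasp_force: 2.8
```

play_rows:
  moves:
    - [0,0,-4,-4.2,4.7,0,34]
    - [0,0,-4,-3.9,5,0,34]
    - [0,0,-2,-1.8,2.6,0,34]
    - [0,0,-2,-1.7,2.6,0,34]
    - [0,0,0,0,0,0,34]

```text
time_s: 12.95
position: [0.4938, -0.2661, 0.1015]
tool_rot: [0.002, 0.961, 0.276, 0.001]
contact_force: [3.7, -3.2, 0.6]
width: 0.034
grasp_force: 2.1
```

```bash
python3 rd.py 10
```

```text
t 13.45 pos [ 0.4937 -0.2661  0.1014] rad 0.0891 phi 1.109 lever~ 1.054 F [ 4.49 -2.58  1.13] tang(resist) 4.59 +-0.10 radial -2.41 w 0.03386804153297343 2.2257904708385468
tool y ang -57.88741426329178
```

play_rows:
  moves:
    - [0,0,-2,-1.6,2.7,0,34]
    - [0,0,-2,-1.5,2.8,0,34]
    - [0,0,-2,-1.4,2.8,0,34]
    - [0,0,-2,-1.3,2.8,0,34]
    - [0,0,-2,-1.2,2.9,0,34]

```text
time_s: 13.95
position: [0.487, -0.2527, 0.1014]
tool_rot: [0.002, 0.982, 0.191, 0.002]
contact_force: [5.4, -2.7, -0.8]
width: 0.0339
grasp_force: 2.7
```

play_rows:
  moves:
    - [0,0,-2,-1.1,2.9,0,34]
    - [0,0,-2,-1,3,0,34]
    - [0,0,-2,-0.9,3,0,34]
    - [0,0,-2,-0.8,3,0,34]
    - [0,0,-2,-0.7,3.1,0,34]

```text
time_s: 14.45
position: [0.4822, -0.2382, 0.1014]
tool_rot: [0.002, 0.995, 0.104, 0.001]
contact_force: [4.3, -5.4, 0.6]
width: 0.034
grasp_force: 2.8
```

```bash
python3 rd.py 8
```

```text
t 14.85 pos [ 0.4816 -0.2376  0.1013] rad 0.0895 phi 1.459 lever~ 1.403 F [ 3.58 -4.06  1.42] tang(resist) 4.73 +-0.25 radial -2.63 w 0.03386742864346614 2.2732456773519516
tool y ang -77.93636568561134
```

play_rows:
  moves:
    - [0,0,-2,-0.6,3.1,0,34]
    - [0,0,-2,-0.5,3.1,0,34]
    - [0,0,-2,-0.4,3.1,0,34]
    - [0,0,-2,-0.3,3.1,0,34]
    - [0,0,0,0,0,0,34]

```text
time_s: 15.35
position: [0.4794, -0.225, 0.1012]
tool_rot: [0.002, 0.999, 0.035, 0.001]
contact_force: [3.3, -3.7, 0.1]
width: 0.0336
grasp_force: 2.1
```

```bash
python3 rd.py 8
```

```text
t 15.75 pos [ 0.4793 -0.225   0.1012] rad 0.0899 phi 1.601 lever~ 1.545 F [ 2.87 -4.39  1.35] tang(resist) 4.59 +-0.10 radial -2.54 w 0.03410350860943309 2.2673843801021576
tool y ang -85.94570910781282
```

play_rows:
  moves:
    - [0,0,-2,-0.1,3.1,0,34]
    - [0,0,-2,0,3.1,0,34]
    - [0,0,-2,0.1,3.1,0,34]
    - [0,0,-2,0.2,3.1,0,34]
    - [0,0,0,0,0,0,34]

```text
time_s: 16.25
position: [0.4792, -0.2124, 0.1012]
tool_rot: [0.001, 0.999, -0.035, 0.0]
contact_force: [2.3, -4.5, 1.4]
width: 0.0343
grasp_force: 2.1
```

```bash
python3 rd.py 8
```

```text
t 16.65 pos [ 0.4791 -0.2124  0.1011] rad 0.0901 phi 1.741 lever~ 1.685 F [ 1.72 -4.84  1.97] tang(resist) 4.71 +-0.14 radial -2.04 w 0.03408542865407539 2.2598062455654144
tool y ang -93.95598723765502
```

play_rows:
  moves:
    - [0,0,-1.5,0.2,2.35,0,34]
    - [0,0,-1.5,0.25,2.35,0,34]
    - [0,0,-1.5,0.3,2.35,0,34]
    - [0,0,-1.5,0.4,2.3,0,34]
    - [0,0,0,0,0,0,34]

```text
time_s: 17.15
position: [0.4801, -0.203, 0.1011]
tool_rot: [0.001, 0.996, -0.087, 0.0]
contact_force: [2.3, -3.9, 1.7]
width: 0.0339
grasp_force: 2.2
```

```bash
python3 rd.py 10
```

```text
t 17.65 pos [ 0.4801 -0.203   0.1011] rad 0.0902 phi 1.845 lever~ 1.79 F [ 1.37 -5.07  1.54] tang(resist) 4.77 +-0.17 radial -2.22 w 0.034263762698736294 2.158908247947693
tool y ang -99.95908968130175
```

play_rows:
  moves:
    - [0,0,-1.5,0.4,2.3,0,34]
    - [0,0,-1.5,0.45,2.3,0,34]
    - [0,0,-1.5,0.5,2.3,0,34]
    - [0,0,0,0,0,0,34]
    - [0,0,0,0,0,0,34]

```text
time_s: 18.15
position: [0.4812, -0.1961, 0.101]
tool_rot: [0.001, 0.992, -0.126, -0.0]
contact_force: [1.5, -4.1, 1.6]
width: 0.0344
grasp_force: 2.1
```

```bash
python3 rd.py 10
```

```text
t 18.65 pos [ 0.4812 -0.1961  0.101 ] rad 0.0906 phi 1.924 lever~ 1.868 F [ 1.74 -4.8   0.96] tang(resist) 4.22 +-0.19 radial -2.87 w 0.03380418393974536 2.1383167058229446
tool y ang -104.47387566921239
```

play_rows:
  moves:
    - [0,0,-1.5,0.5,2.3,0,34]
    - [0,0,-1.5,0.55,2.25,0,34]
    - [0,0,-1.5,0.6,2.25,0,34]
    - [0,0,0,0,0,0,34]
    - [0,0,0,0,0,0,34]

```text
time_s: 19.15
position: [0.4826, -0.1891, 0.1009]
tool_rot: [0.001, 0.986, -0.165, -0.0]
contact_force: [1.2, -4.4, 1.2]
width: 0.0341
grasp_force: 2.1
```

```bash
python3 rd.py 10
```

```text
t 19.65 pos [ 0.4827 -0.1891  0.1009] rad 0.0912 phi 2.001 lever~ 1.945 F [ 1.3  -4.98  0.84] tang(resist) 4.30 +-0.15 radial -2.83 w 0.03398401210402479 2.094688341021538
tool y ang -108.98138187030506
```

play_rows:
  moves:
    - [0,0,-1.5,0.6,2.25,0,34]
    - [0,0,-1.5,0.65,2.2,0,34]
    - [0,0,-1.5,0.7,2.2,0,34]
    - [0,0,0,0,0,0,34]
    - [0,0,0,0,0,0,34]

```text
time_s: 20.15
position: [0.4844, -0.1826, 0.1009]
tool_rot: [0.001, 0.979, -0.204, -0.0]
contact_force: [0.7, -5.1, 0.2]
width: 0.0342
grasp_force: 2.2
```

```bash
python3 rd.py 10
```

```text
t 20.65 pos [ 0.4844 -0.1826  0.1009] rad 0.0919 phi 2.075 lever~ 2.019 F [ 0.71 -5.39  0.47] tang(resist) 4.68 +-0.21 radial -2.75 w 0.03390756016640668 2.1932096779346466
tool y ang -113.49808965973811
```

play_rows:
  moves:
    - [0,0,-1.5,0.7,2.2,0,34]
    - [0,0,-1.5,0.8,2.2,0,34]
    - [0,0,-1,0.5,1.45,0,34]
    - [0,0,0,0,0,0,34]
    - [0,0,0,0,0,0,34]

```text
time_s: 21.15
position: [0.4862, -0.1772, 0.1009]
tool_rot: [0.001, 0.971, -0.238, -0.0]
contact_force: [0.2, -6.3, 0.3]
width: 0.0341
grasp_force: 2.6
```

```bash
python3 rd.py 10 .567 -.2183
```

```text
t 21.65 pos [ 0.4862 -0.1772  0.1009] rad 0.0907 phi 2.145 lever~ 2.089 F [ 0.5  -5.85  0.14] tang(resist) 4.99 +-0.09 radial -3.10 w 0.03359680979704654 2.558963969349861
tool y ang -117.52241206991039
```

play_rows:
  moves:
    - [0,0,-1.5,1.15,2.1,0,34]
    - [0,0,-1.5,1.2,2.05,0,34]
    - [0,0,-1.5,1.2,2,0,34]
    - [0,0,-1.5,1.3,2,0,34]
    - [0,0,0,0,0,0,34]

```text
time_s: 22.15
position: [0.4905, -0.1694, 0.1009]
tool_rot: [0.002, 0.957, -0.289, -0.001]
contact_force: [0.0, -5.4, 1.4]
width: 0.0336
grasp_force: 2.9
```

```bash
python3 rd.py 10 .567 -.2183
```

```text
t 22.65 pos [ 0.4905 -0.1694  0.1009] rad 0.0908 phi 2.243 lever~ 2.188 F [-0.9  -6.57  0.61] tang(resist) 6.02 +-0.19 radial -2.79 w 0.033646224019804716 2.9008526355028152
tool y ang -123.55598771008286
```

play_rows:
  moves:
    - [0,0,-1.5,1.3,1.95,0,34]
    - [0,0,-1.5,1.35,1.95,0,34]
    - [0,0,-1.5,1.4,1.9,0,34]
    - [0,0,-1.5,1.45,1.85,0,34]
    - [0,0,0,0,0,0,34]

```text
time_s: 23.15
position: [0.4955, -0.1622, 0.1008]
tool_rot: [0.002, 0.941, -0.339, -0.001]
contact_force: [-2.3, -7.4, 1.3]
width: 0.034
grasp_force: 3.3
```

```bash
python3 rd.py 12 .567 -.2183
```

```text
t 23.75 pos [ 0.4955 -0.1622  0.1009] rad 0.0909 phi 2.34 lever~ 2.284 F [-1.68 -7.53  0.66] tang(resist) 6.96 +-0.14 radial -3.33 w 0.03368331643351444 3.310617282986641
tool y ang -129.58823755988564
```

play_rows:
  moves:
    - [0,0,-1.3,1.3,1.65,0,34]
    - [0,0,-1.2,1.3,1.6,0,34]
    - [0,0,0,0,0,0,34]
    - [0,0,0,0,0,0,34]
    - [0,0,0,0,0,0,34]

```text
time_s: 24.25
position: [0.4978, -0.1592, 0.1008]
tool_rot: [0.002, 0.933, -0.359, -0.001]
contact_force: [-1.8, -8.0, 1.0]
width: 0.0339
grasp_force: 3.6
```

```bash
python3 rd.py 12 .567 -.2183
```

```text
t 24.85 pos [ 0.4978 -0.1592  0.1008] rad 0.091 phi 2.381 lever~ 2.325 F [-1.96 -8.02  0.88] tang(resist) 7.37 +-0.14 radial -3.72 w 0.03369220121272734 3.5845839232206345
tool y ang -132.10750740113832
```

play_rows:
  moves:
    - [0,0,0,-1.5,-1.7,0,34]
    - [0,0,0,-1.5,-1.7,0,34]
    - [0,0,0,0,0,0,40]
    - [0,0,0,0,0,0,55]
    - [0,0,0,0,0,0,60]

```text
time_s: 25.35
position: [0.4973, -0.1586, 0.1007]
tool_rot: [-0.0, 0.934, -0.357, -0.0]
contact_force: [0.0, -0.3, 0.7]
width: 0.0602
grasp_force: 0.0
```

play_rows:
  moves:
    - [0,0,0,0,0,10,60]
    - [0,0,0,0,0,20,60]
    - [0,0,0,0,0,30,60]
    - [0,0,0,0,0,30,60]
    - [0,0,0,0,0,0,60]

```text
time_s: 25.85
position: [0.4993, -0.1608, 0.1947]
tool_rot: [0.0, 0.934, -0.358, 0.004]
contact_force: [0.3, 0.2, -0.2]
width: 0.0601
grasp_force: 0.0
```

Run:
```python
from station import r
from h import *
import pickle
s=r.state();print(s["time_s"],s["position"],s["contact_force"])
d=pickle.load(open("f0.pkl","rb"))
f=r.grab_frame("side");g=r.grab_frame("top")
a=cv2.resize(f["image"][100:220,265:385,::-1],None,fx=4,fy=4,interpolation=cv2.INTER_CUBIC);b=cv2.resize(g["image"][150:250,315:425,::-1],None,fx=4,fy=4,interpolation=cv2.INTER_CUBIC)
# blue top-face blob of the held housing, in top view
im=g["image"].astype(int);m=((im[:,:,2]>im[:,:,0]+40)).astype(np.uint8);n,l,st,ce=cv2.connectedComponentsWithStats(m)
for k in range(1,n):
  if 300>st[k][0]or st[k][4]<100:continue
  c=max(cv2.findContours((l==k).astype(np.uint8),0,2)[0],key=cv2.contourArea)
  print(st[k],cv2.minAreaRect(np.array([ray(g,p[0],.075)[:2]*1000 for p in c],np.float32)))
# pad orange
o=((im[:,:,0]>1.6*im[:,:,2])&(im[:,:,0]>90)).astype(np.uint8)[180:220,350:400];print("orange",cv2.boundingRect(o))
h=np.zeros((480,480+440,3),np.uint8);h[:480,:480]=a;h[:400,480:]=b
cv2.imwrite("pics/fin.png",cv2.resize(h,(796,415)))
```

```text
25.85 [ 0.49925398 -0.1607714   0.19471106] [ 0.3428149   0.19673975 -0.23392362]
[341 190  29  10 176] ((566.9053955078125, -53.94599151611328), (23.474281311035156, 72.18869018554688), 1.4259315729141235)
orange (21, 12, 4, 4)
```

The knob is released and the tool hangs clear at z = 0.195 with no contact force. The force rise, the fingertip force and the lever angle put the pad force at about 28, 30 and 34 N.

```bash
python3 -c "
from station import r
print(r.hand_in())"
```

```text
the job is handed in; nothing more can be done
None
```

I laid the housing on the bed, clamped it against the stop at an estimated 28–34 N pad force (lever about 2.3 rad), let go of everything and handed the job in. The hand-in returned no verdict, and I did not check the housing's squareness or the lever by camera after letting go.

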